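Change the bench air over to the dusting nozzle

ROBOT

A 6-joint arm with a two-finger parallel gripper is mounted at the origin on the work surface. World frame = base frame: x ahead of the robot, y to its left, z up, the work surface at z = 0. Lengths are in mm, angles in rad, forces in N, time in s.
With the tool pointing down it reaches from about 350 to 975 mm from the base axis. Payload 7.1 kg.
Tool frame: the origin (TCP) lies on the front face of the gripper's body, between the roots of the fingers; the fingertips stand 80 mm ahead of it and the grasp point (between the pads) lies 61 mm ahead of it (env.tips_ahead is the distance from the TCP to the fingertips, in mm); z points along the fingers, y is the direction in which the jaws open and shut (so a half turn about z gives the same grasp; the last joint's range is limited). The gripper opens to 88 mm and grips with 3 to 60 N. Pads are 20 mm wide; open, the fingers measure 115 mm over their backs; the gripper's body (75 mm by 178 mm) begins 61 mm behind the grasp point.
Start: joints at [1.221, 0.423, 1.63, -0, 1.089, -0.019], TCP at [202.968, 591.109, 302.675] pointing down, gripper open.
Joint ranges: [-3, 3], [-0.9, 2.11], [0.09, 2.58], [-1.31, 4.45], [0.11, 2.69], [-2.54, 2.54]. Speed limits (rad/s): [2.39, 2.39, 3.01, 3.14, 3.14, 3.14].

INTERFACE

Orientations are given as a unit quaternion [x, y, z, w].
In Python, from station import env, set_gripper, viewer, workorder gives the robot as it stands. Calls block until the motion is done:
- env.reach(position, orientation): joint-space move of the TCP to a pose.
- env.move_l(position, rot=None, rate=150, f_stop=None): straight line of the TCP; rot=None keeps the orientation; rate is the mean speed in mm/s. With f_stop (N) it stops when the force on the tool has changed by that much, and returns True; else False.
- env.move_joints(angles): joint-space move.
- set_gripper(opening): finger opening in mm; the grip force is fixed at half the most; returns when the fingers have stopped.
- env.hold(seconds).
- env.ik(position, orientation): joint angles nearest the present ones, or None.
- env.read_state(): the state.
- viewer.camera(name): name is "side" or "top"; returns the picture (480x640x3 uint8, blue, green, red); there is no depth.
- viewer.camera_params(name): a dict with "fx", "fy", "cx", "cy" (pixels), "dist" ([k1, k2, p1, p2, k3] as OpenCV has them; the pictures are not rectified), "pose" (4x4, takes a point from camera to world coordinates). Camera axes: x right, y up, looking along -z (the intrinsics and any distortion apply to the point x, -y, -z); pixel columns grow to the right and rows downward; lengths in mm; the calibration is good to about 2 mm. A picture is of the moment at which its call begins. camera_params takes no time and is no camera call.
A pose or a line that the arm cannot do raises env.IKError and nothing moves.
- workorder.sign_off(): hands the job in, once; it reports no verdict.
The state is a dict: "time_s": time; "qpos": joint angles; "dq": joint speeds; "tau": joint torques, N m; "tool_pos": TCP position; "orientation": TCP orientation; "force": force on the tool from outside, world axes, zero at the start; "wrist_torque": the same for the moment, N m; "width": finger opening in mm.
Only numpy, scipy, OpenCV 4.12 (cv2) and the standard library are available. Lean on these libraries where they do the work, as an engineer would, in place of code of your own. Each camera call takes 0.05 s, during which the arm holds its last target. There are 200 camera calls.

TASK

On the compressed-air manifold of this camera bench, change the air over from the hose coupling to the blow nozzle: turn the handle of the valve behind the short thick coupling fully shut (a quarter turn clockwise seen from above, square across its outlet) and the handle of the valve behind the long thin nozzle fully open (a quarter turn back, in line with its outlet), in either order, each right to its stop. Leave the third valve, on the plugged outlet, shut.

Things in the scene. Friction and masses are not known exactly. Their poses are not given: they have to be found in the camera images.
- nozzle_outlet: Fixed brass valve whose outlet ends in a slim 9 mm blow tube, tip 185 mm from the valve axis. Origin: on the vertical valve axis, at table height; the outlet points to its -x, z up. Pipe centre 50 mm up; under the handles nothing tops 70 mm but the stems (19 mm thick). One of three like valves side by side, 150 mm apart along y, in any order, facing alike, with the same black-sleeved handles
- nozzle_valve (a joint): Its handle: 0 = open, pointing along the outlet (-x of nozzle_outlet); 1.571 = shut, pointing to that body's +y; grows clockwise from above, hard stops at both ends. Level bar on the valve axis; sleeve 30 to 105 mm from the axis, 18 mm wide, 16 mm high, centred 103 mm above the table. Turning takes 0.2 N m (2.5 N at 80 mm); it stays where left. Starts within 0.2 of shut
- coupler_outlet: The like valve whose outlet ends in a thick steel hose coupling (33 mm thick, ending 125 mm from the axis, no tube). Origin and axes as for nozzle_outlet
- coupler_valve (a joint): Handle of the coupling's valve: same handle, same angles in the frame of coupler_outlet (0 = open, 1.571 = shut). Starts within 0.2 of open
- plug_valve (a joint): Handle of the third valve, same handle and angles, whose outlet is closed by a short square-headed plug (ending 59 mm from the axis). It is shut (near 1.571) and must stay so

How it is judged:
By the outcome, as a careful person would: the job done as asked, in the order asked, and still so for the second after the job is handed in, with the robot touching nothing.
It also fails if it takes over 50 s, if anything falls off the work surface, if the arm or the gripper's body presses on something with over 40 N, if the wrist force passes 120 N, or if a joint passes its speed limit or range.

## Working session

There is one attempt and no reset: what is moved stays moved. The work goes in short steps, each a Python script; the robot and the scene stay as the last script left them, time stands still between calls to the robot, and variables do not carry over. Pictures are saved under pics/ and viewed, about 8 in all and at most 12, crops included, and the job is handed in when it is done.

```bash
mkdir -p pics; ls; python3 - <<'E'
from station import env, set_gripper, viewer, workorder
import cv2, numpy as np
for n in("side","top"):
    cv2.imwrite(f"pics/{n}0.png",viewer.camera(n)); p=viewer.camera_params(n)
    print(n,[p[k] for k in("fx","fy","cx","cy","dist")]); print(np.round(p["pose"],3))
s=env.read_state();print(s["time_s"],s["tool_pos"],s["orientation"])
E
```

```text
pics
side [508.7601135159518, 508.7601135159518, 321.91479872012786, 231.23874546152234, array([-0.03808272,  0.        ,  0.        ,  0.        ,  0.        ])]
[[-8.98000e-01  2.34000e-01 -3.72000e-01  2.91191e+02]
 [-4.39000e-01 -5.19000e-01  7.34000e-01  5.73671e+02]
 [-2.10000e-02  8.22000e-01  5.69000e-01  4.67602e+02]
 [ 0.00000e+00  0.00000e+00  0.00000e+00  1.00000e+00]]
top [536.5278800465437, 536.5278800465437, 320.54604039750956, 240.07181271845064, array([-0.16508512,  0.        ,  0.        ,  0.        ,  0.        ])]
[[ 1.70000e-02  9.92000e-01 -1.27000e-01  4.64961e+02]
 [-1.00000e+00  1.70000e-02 -1.00000e-03  3.45120e+01]
 [ 2.00000e-03  1.27000e-01  9.92000e-01  8.22148e+02]
 [ 0.00000e+00  0.00000e+00  0.00000e+00  1.00000e+00]]
0.1 [202.83422928 590.75427821 301.97169361] [ 1.64637999e-01  9.86353817e-01 -6.81305531e-04 -1.16291071e-04]
```

View pics/side0.png

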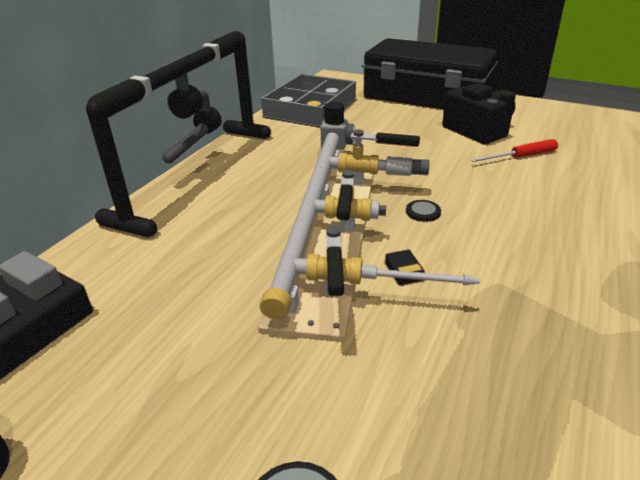

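View pics/top0.png

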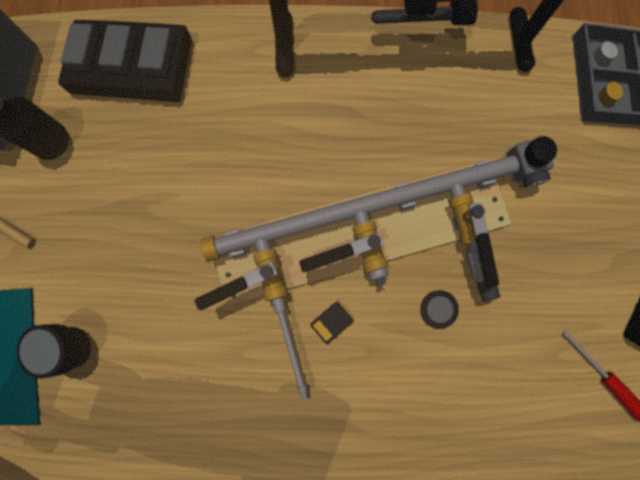

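Both views show the manifold. In the top view the nozzle stem is at (268,272) with its sleeve pointing left. The plug stem is at (374,242). The coupling stem is at (477,210) with its sleeve pointing down to (490,285). In the side view the same stems are at about (334,232), (347,178) and (358,135). A knob stands at the far end of the manifold, at top (540,150) and side (333,113).

```bash
cat > h.py <<'E'
from station import env, set_gripper, viewer, workorder
import cv2, numpy as np
def ray(n,uv):
    p=viewer.camera_params(n); K=np.array([[p["fx"],0,p["cx"]],[0,p["fy"],p["cy"]],[0,0,1]])
    x,y=cv2.undistortPoints(np.array([[uv]],float),K,np.array(p["dist"]))[0,0]
    T=np.array(p["pose"]); d=T[:3,:3]@[x,-y,-1]; return T[:3,3],d/np.linalg.norm(d)
def onz(n,uv,z):
    o,d=ray(n,uv); return o+d*(z-o[2])/d[2]
def tri(a,b):
    (o,d),(q,e)=ray("top",a),ray("side",b)
    s,t=np.linalg.lstsq(np.c_[d,-e],q-o,rcond=None)[0]
    P,Q=o+s*d,q+t*e; return (P+Q)/2,np.linalg.norm(P-Q)
def blobs(img,roi,thr=45,amin=150):
    x0,y0,x1,y1=roi; m=np.zeros(img.shape[:2],np.uint8)
    m[y0:y1,x0:x1]=(img[y0:y1,x0:x1].max(2)<thr)*255
    m=cv2.morphologyEx(m,cv2.MORPH_OPEN,np.ones((3,3)))
    out=[]
    for c in cv2.findContours(m,cv2.RETR_EXTERNAL,cv2.CHAIN_APPROX_NONE)[0]:
        if cv2.contourArea(c)<amin: continue
        r=cv2.minAreaRect(c); b=cv2.boxPoints(r)
        e=[(b[i]+b[(i+1)%4])/2 for i in range(4)]
        if np.linalg.norm(e[0]-e[2])<np.linalg.norm(e[1]-e[3]): e=e[1:]+e[:1]
        out.append((np.array(r[0]),e[0],e[2],min(r[1])))
    return out
E
python3 - <<'E'
from h import *
np.set_printoptions(precision=1,suppress=True)
for n,roi in(("top",(180,120,570,320)),("side",(310,95,425,300))):
    img=cv2.imread(f"pics/{n}0.png")
    for b in blobs(img,roi): print(n,*b)
    x0,y0,x1,y1=roi; c=img[y0:y1,x0:x1]; s=2 if n=="top" else 2.8
    cv2.imwrite(f"pics/{n}c.png",cv2.resize(c,None,fx=s,fy=s,interpolation=cv2.INTER_CUBIC))
E
```

```text
top [486.2 262.9] [484.8 233.9] [487.5 291.8] 18.445175170898438
top [539.8 151.8] [551.2 140.3] [528.2 163.3] 26.16295051574707
side [335.5 282. ] [335.5 270. ] [335.5 294. ] 15.0
side [399.8 259. ] [413.7 255.2] [385.9 262.7] 14.383749961853027
side [344.1 202.4] [345.7 185.6] [342.5 219.1] 12.419991493225098
side [398.  139.5] [377.9 138.1] [418.1 140.9] 9.119621276855469
side [333.5 113.5] [333.5 103. ] [333.5 124. ] 19.0
side [395.5 100. ] [424. 100.] [367. 100.] 10.0
```

View pics/topc.png

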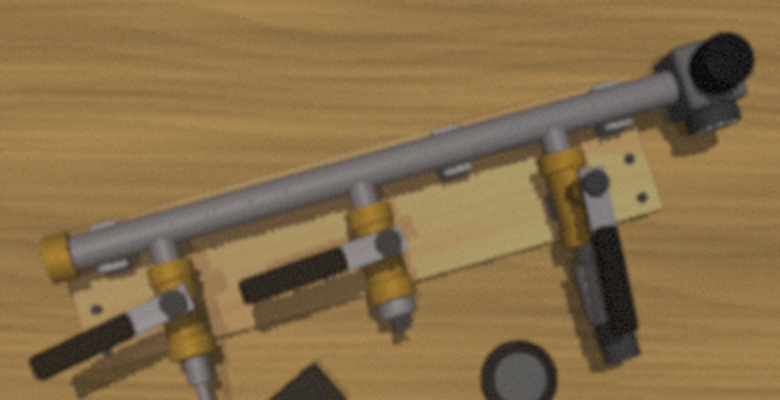

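View pics/sidec.png

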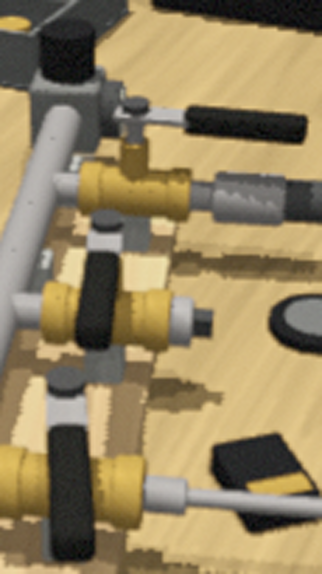

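The crops sharpen this. In full-frame top-view pixels, the stem caps are at (266.5,271), (374,241) and (477,211), and the sleeve centres at (221.5,294), (327,257) and (487.5,260.5). In the side view the caps are at (334.3,230.7), (347.9,172.9) and (358.6,132.1), and the sleeve centres at (335.4,270.7), (345,202.1) and (398,139.5).

```bash
python3 - <<'E'
from h import *
np.set_printoptions(precision=1,suppress=True)
P={}
for k,a,b in [("capN",(266.5,271),(334.3,230.7)),("capP",(374,241),(347.9,172.9)),("capC",(477,211),(358.6,132.1)),
 ("slN",(221.5,294),(335.4,270.7)),("slP",(327,257),(345,202.1)),("slC",(487.5,260.5),(398,139.5)),("knob",(541,151),(334.6,105)),
 ("tubetip",(306,396),(479,281.5))]:
    P[k],g=tri(a,b); print(k,P[k],"gap %.1f"%g)
y=P["capN"]-P["capC"]; print("spacing",np.linalg.norm(y[:2])/2); psi=np.arctan2(-y[0],y[1]); print("psi",psi)
for k in "NPC":
    d=(P["sl"+k]-P["cap"+k])[:2]; a=np.arctan2(d[1],d[0]); print(k,np.linalg.norm(d),"joint",(psi+np.pi-a)%(2*np.pi))
# tool x/y axes at start
from scipy.spatial.transform import Rotation as R
print(R.from_quat(env.read_state()["orientation"]).as_matrix())
# IK feasibility along both arcs, 4 tool yaws
for k,th0,th1,s in(("C",0,1.571,1),("N",1.571,0,-1)):
  for yaw0 in(0,np.pi/2,np.pi,-np.pi/2):
    o=[]
    for th in np.linspace(th0,th1,5):
        r=psi+np.pi-th; u=np.array([np.cos(r),np.sin(r)]); t=np.array([u[1],-u[0]])*s
        p=P["cap"+k][:2]+80*u-24*t
        q=(R.from_euler("z",r+yaw0)*R.from_euler("x",np.pi)).as_quat()
        try: j=env.ik([*p,168],q)
        except Exception as e: j=None
        o.append(None if j is None else round(float(j[5]),2))
    print(k,yaw0,o)
E
```

```text
capN [512.6 105.6 110.3] gap 2.5
capP [555.7 -36.8 111.7] gap 1.1
capC [ 598.6 -178.4  111.9] gap 2.7
slN [481.9 166.8 102.2] gap 0.6
slP [533.6  25.4 101.7] gap 2.4
slC [ 532.2 -194.   103.7] gap 1.7
knob [ 687.4 -274.4  113.6] gap 1.3
tubetip [338.2  51.5  47.7] gap 4.7
spacing 148.4004360707035
psi 0.2938980659043066
N 68.42236654327742 joint 1.3990694565991055
P 65.9945844824156 joint 1.5222405380028339
C 68.17646452851967 joint 0.06326961529838826
[[-0.9  0.3 -0. ]
 [ 0.3  0.9 -0. ]
 [ 0.  -0.  -1. ]]
C 0 [-2.29, -1.85, -1.4, -0.95, -0.51]
C 1.5707963267948966 [2.43, None, None, -2.52, -2.08]
C 3.141592653589793 [0.85, 1.29, 1.74, 2.19, None]
C -1.5707963267948966 [-0.72, -0.28, 0.17, 0.62, 1.06]
N 0 [0.04, -0.35, -0.76, -1.19, -1.65]
N 1.5707963267948966 [-1.53, -1.92, -2.33, None, None]
N 3.141592653589793 [None, None, 2.39, 1.95, 1.49]
N -1.5707963267948966 [1.61, 1.22, 0.82, 0.38, -0.08]
```

Measurements agree: pitch 148 mm against 150, sleeves at 102–104 mm and the knob at 114 mm. I'll push the coupler handle shut with closed fingers, keeping the tool turned with the handle.

```bash
cat >> h.py <<'E'
from scipy.spatial.transform import Rotation as R
PSI=0.294; CAP={"C":np.array([598.6,-178.4]),"N":np.array([512.6,105.6])}
def pose(k,th,s,off,z=167,rad=80):
    """s=+1 pushes clockwise; off = tool centre's distance behind the handle's centre line"""
    r=PSI+np.pi-th; u=np.array([np.cos(r),np.sin(r)]); t=np.array([u[1],-u[0]])*s
    return [*(CAP[k]+rad*u-off*t),z],(R.from_euler("z",r-np.pi/2)*R.from_euler("x",np.pi)).as_quat()
def say(m):
    s=env.read_state(); print(m,"t=%.1f"%s["time_s"],np.round(s["tool_pos"],1),"F",np.round(s["force"],1))
def turn(k,th0,th1,s):
    set_gripper(0)
    env.reach(*pose(k,th0,s,42,265)); say("above")
    p,q=pose(k,th0,s,42)
    if env.move_l(p,q,100,f_stop=8): say("hit on descent"); return
    say("down")
    for th in np.linspace(th0,th1,8)[:-1]:
        p,q=pose(k,th,s,20)
        if env.move_l(p,q,80,f_stop=20): say("stopped early at th %.2f"%th); break
    say("swept")
    p,q=pose(k,th1,s,8); print("stop:",env.move_l(p,q,25,f_stop=15)); say("end push")
    x=np.array(env.read_state()["tool_pos"])
    p,q=pose(k,th1,s,40); env.move_l(p,q,100); p[2]=265; env.move_l(p,None,200); say("clear")
E
python3 - <<'E'
from h import *
turn("C",0.063,1.571,1)
E
```

```text
above t=4.6 [ 530.7 -237.   265. ] F [-0.8 -0.1 -0.3]
down t=5.7 [ 530.7 -237.8  167.6] F [-0.9  0.3  0.4]
swept t=8.4 [ 542.  -118.5  166.9] F [-0.2 -0.  -0.3]
stop: True
end push t=9.2 [ 556.8 -108.8  166.2] F [-1.2 -0.5  1.4]
clear t=10.2 [ 537.  -113.2  264.5] F [0.6 0.3 0.5]
```

```bash
python3 - <<'E'
from h import *
turn("N",1.40,0.0,-1)
env.move_l([430,300,350],None,200)
cv2.imwrite("pics/top1.png",viewer.camera("top")); cv2.imwrite("pics/side1.png",viewer.camera("side"))
say("pics")
a=cv2.imread("pics/top1.png")[120:320,180:570]
cv2.imwrite("pics/top1c.png",cv2.resize(a,None,fx=2,fy=2,interpolation=cv2.INTER_CUBIC))
E
```

```text
above t=11.6 [514.5 195.2 264.9] F [-0.2  0.1  0.6]
down t=12.7 [514.7 196.1 167.6] F [-0.2 -0.9  0.2]
swept t=15.3 [431.3 118.2 167. ] F [ 1.2 -0.  -0.3]
stop: True
end push t=16.0 [431.7 102.9 166.9] F [-1.9  7.8  2.7]
clear t=17.0 [424.1 120.3 264.5] F [-1.  -0.   0.4]
pics t=18.2 [429.8 299.  349.4] F [ 0.2  0.9 -0.3]
```

View pics/top1c.png

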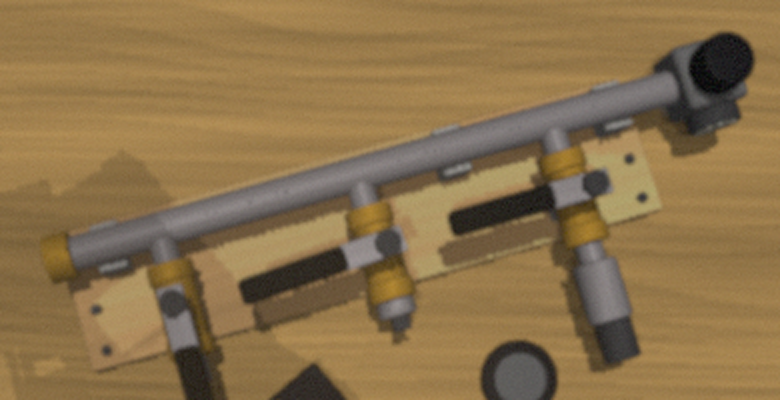

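The top crop shows the coupler handle lying across its outlet, with its sleeve at (452,224)–(553,196) in the crop. The nozzle handle lies along its outlet and the plug handle is unchanged. Next I'll measure the angles and press each handle once more, harder, as a check on the stops.

```bash
cat > m.py <<'E'
from h import *
def ang(f):
    img=cv2.imread(f); 
    for k,cap,roi in(("C",(477.5,211.2),(395,205,458,245)),("P",(374,241),(295,240,354,275)),("N",(266.5,271),(255,290,320,350))):
        x0,y0,x1,y1=roi; m=np.zeros(img.shape[:2],np.uint8); m[y0:y1,x0:x1]=(img[y0:y1,x0:x1].max(2)<58)*255
        m=cv2.morphologyEx(m,cv2.MORPH_OPEN,np.ones((3,3)))
        c=max(cv2.findContours(m,cv2.RETR_EXTERNAL,cv2.CHAIN_APPROX_NONE)[0],key=cv2.contourArea)
        (cx,cy),wh,_=cv2.minAreaRect(c); vx,vy,_,_=cv2.fitLine(c,cv2.DIST_L2,0,.01,.01).ravel()
        A=onz("top",cap,112)[:2]; B=onz("top",(cx,cy),108)[:2]; D=onz("top",(cx+20*vx,cy+20*vy),108)[:2]-B
        f=lambda d:(PSI+np.pi-np.arctan2(d[1],d[0])+.8)%(2*np.pi)-.8
        if D@(B-A)<0: D=-D
        print(k,"centre px %.0f %.0f"%(cx,cy),"wh",np.round(wh),"r %.1f"%np.linalg.norm(B-A),"joint from cap %.3f, from edge line %.3f"%(f(B-A),f(D)))
E
python3 - <<'E'
from m import *
ang("pics/top1.png")
def press(k,th,s):
    set_gripper(0)
    env.reach(*pose(k,th,s,40,265)); p,q=pose(k,th,s,40); print("descent hit",env.move_l(p,q,120,f_stop=8))
    p,q=pose(k,th,s,24); env.move_l(p,q,80,f_stop=20)
    p,q=pose(k,th,s,6); print(k,"stop",env.move_l(p,q,25,f_stop=22))
    say("pressed"); x=np.array(env.read_state()["tool_pos"][:2])-CAP[k]; r=PSI+np.pi-th; t=np.array([np.sin(r),-np.cos(r)])*s
    print("offset behind axis line %.1f"%-(x@t))
    p,q=pose(k,th,s,40); env.move_l(p,q,100); p[2]=265; env.move_l(p,None,200)
press("N",0,-1); press("C",1.571,1)
env.move_l([380,-60,320],None,200) if False else env.reach([300,350,350],pose("N",1.4,-1,0)[1])
cv2.imwrite("pics/top2.png",viewer.camera("top")); cv2.imwrite("pics/side2.png",viewer.camera("side")); say("done")
ang("pics/top2.png")
E
```

```text
C centre px 431 224 wh [13. 52.] r 67.3 joint from cap 1.584, from edge line 1.572
P centre px 326 257 wh [11. 53.] r 67.1 joint from cap 1.519, from edge line 1.511
N centre px 281 320 wh [55. 13.] r 68.1 joint from cap -0.008, from edge line -0.007
descent hit False
N stop True
pressed t=20.9 [430.2 101.9 167.1] F [-2.6  8.6  4.1]
offset behind axis line 20.3
descent hit False
C stop True
pressed t=24.9 [ 556.9 -107.   166.3] F [-0.9  0.1  1.1]
offset behind axis line 19.2
done t=27.9 [300.6 349.6 349.8] F [-1.2 -0.9 -0.8]
C centre px 430 224 wh [14. 52.] r 67.2 joint from cap 1.589, from edge line 1.574
P centre px 326 258 wh [11. 53.] r 67.3 joint from cap 1.518, from edge line 1.508
N centre px 281 320 wh [54. 13.] r 67.6 joint from cap -0.005, from edge line 0.010
```

View pics/top2.png

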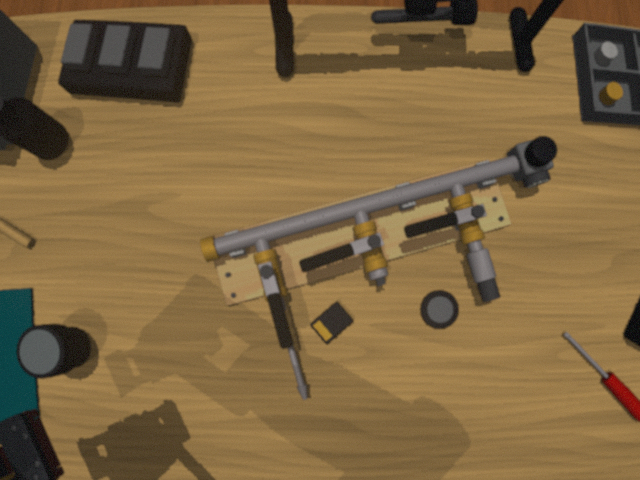

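View pics/side2.png

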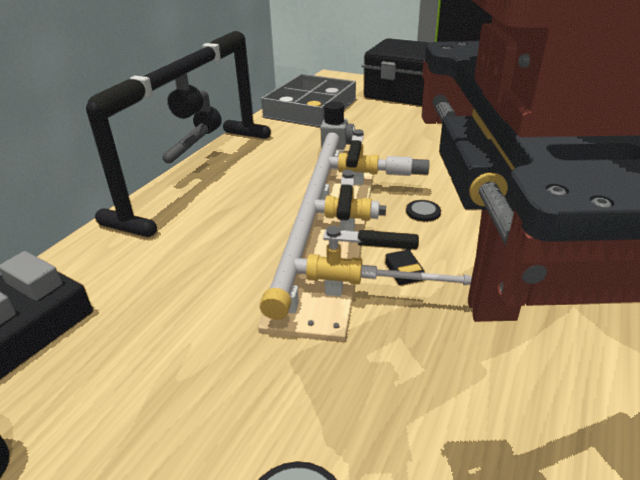

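The final pictures show the nozzle sleeve at (281,320) along its tube and the coupler sleeve at (430,224) square across its outlet. The plug sleeve is unchanged at (326,258) and the robot is clear. The second, harder push moved neither handle measurably, so both are at their stops.

```bash
python3 -c "
from station import workorder
print(workorder.sign_off())"
```

```text
the job is handed in; nothing more can be done
None
```

The air is changed over: the coupling's valve is fully shut, the nozzle's valve is fully open, and the job is handed in. I pushed each handle along its arc with closed fingers until it stopped, the coupling first. Then I pressed each one again with a higher force limit; both pushes stopped on contact, with no measurable further movement. The arm finished at 27.9 s, clear of the manifold.

**Final angles:** from the last top picture, by two estimates each:

| Valve | Wanted | Measured (rad) |
|---|---|---|
| Coupling | 1.571 | 1.589 and 1.574 |
| Nozzle | 0 | -0.005 and 0.010 |
| Plug | stays shut | 1.518 and 1.508 (1.519 and 1.511 before the second presses; about 1.522 at the start) |

**Checks that disagreed:**
- The measured valve spacing was 148.4 mm against the stated 150 mm, which is within calibration.
- After each stop on the coupling, the force read only about 1–2 N, although the force limit had triggered. I relied on the position (fingers about 19–20 mm behind the handle's centre line, as contact needs) and on the picture.

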